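Close up the robot's battery box

ROBOT

A 6-joint arm with a two-finger parallel gripper is mounted at the origin on the work surface. World frame = base frame: x ahead of the robot, y to its left, z up, the work surface at z = 0. Lengths are in m, angles in degrees, forces in N, time in s.
With the tool pointing down it reaches from about 0.25 to 0.725 m from the base axis. Payload 9.7 kg.
Tool frame: the origin (TCP) lies on the centre line of the jaws, within the pads' length; the fingertips stand 14 mm ahead of it and the grasp point (between the pads) lies 5 mm behind it; z points along the fingers, y is the line along which they close (so a half turn about z gives the same grasp; the last joint's range is limited). The gripper opens to 85 mm and grips with 20 to 120 N. Pads are 22 mm wide; open, the fingers measure 114 mm over their backs; the gripper's body (76 mm by 85 mm) begins 54 mm behind the grasp point. The pads swing forward as they close: fully open they stand 13 mm farther back than shut.
Start: joints at [71.219, 4.979, 10.078, 95.1, 0, 90], TCP at [0.177, 0.521, 0.245] pointing down, gripper open.
Joint ranges: [-179.16, 179.16], [-48.56, 103.87], [-65.8, 70.77], [-126.05, 130.52], [-82.76, 87.17], [-180, 180]. Speed limits (degrees/s): [127.2, 127.2, 147.25, 180, 180, 180].

INTERFACE

Orientations are given as [roll, pitch, yaw] about the fixed x, y, z axes, in that order (R = Rz(yaw) Ry(pitch) Rx(roll)).
In Python, from workcell import bot, camera, get_calibration, ticket gives the robot as it stands. The module is installed in compiled form; this text tells all that it offers.
- The arm moves only by the tool send_rows, never from a script. Its arguments are lists of equal length, an entry for each row: "linear": the shift along the tool's x, y, z in m, a list of three; "twist": the turn, a rotation vector about the tool's x, y, z in units of 10 degrees (1.0 is 10 degrees), a list of three; "gripper": the opening in per cent of the stroke, from 0 (shut) to 100 (fully open). In form: {"linear": [[x, y, z], ...], "twist": [[wx, wy, wz], ...], "gripper": [gripper, ...]}. A call has 1 to 8 rows; each row shifts and turns the commanded pose from where the row before left it, along the tool's axes as they then stand; what a row does not reach is not made up. A row lasts 1/8 s, in which the tool goes at most 62.5 mm and 10.7 degrees, less where a joint would pass 70% of its speed; a pose out of reach is approached as far as the arm can. A call with a gripper value outside its range is refused whole. The fingers move at their own pace and stop on an object; "grip_force" is the grip in N (left out, the last holds). Time passes only in rows, so rows that do not move let the fingers close. It gives the time, the measured TCP pose, the force, the opening and the grip force at its end, in the units of the state.
- bot.get_obs(): the state, without advancing time (a new reading comes with each control period).
- camera(name): name is "scene" or "side" or "wrist"; returns the picture (480x640x3 uint8, red, green, blue); there is no depth.
- get_calibration(name): a dict with "fx", "fy", "cx", "cy" (pixels), "k1" (the pictures are not rectified: a ray, as slopes to the right and down, at radius r is drawn at 1 + k1 r^2 times it, then the intrinsics apply), "origin" and "orientation" of the camera in the world; the wrist camera has in their place "hand_eye" (4x4, takes a point from camera to tool coordinates, whose origin is the TCP and whose axes are the flange's). Camera axes: x right, y down, z forward; pixel columns grow to the right and rows downward; lengths in m; the calibration is good to about 2 mm. A picture is of the moment at which its call begins: read the wrist's pose just before it. get_calibration takes no time and is no camera call.
- ticket.job_done(): hands the job in; it is judged then, once.
The state is a dict: "time": time; "q": joint angles; "qd": joint speeds; "joint_efforts": joint torques, N m; "ee_pos": TCP position; "tcp_rot": TCP orientation; "wrist_force": force on the tool from outside, world axes, zero at the start; "torque": the same for the moment, N m; "opening": finger opening in m; "grasp_force": force on a finger pad.
Only numpy, scipy, OpenCV 4.12 (cv2) and the standard library are available. Lean on these libraries where they do the work, as an engineer would, in place of code of your own. Each camera call takes 0.05 s, during which the arm holds its last target. There are 200 camera calls.

TASK

Set the battery pack gently upright into its ribbed seat in the open battery box and let go, then put the lid on so that its lip drops into the box and the plate lies flush all round. Then swing the clamp lever over and press its handle down until the sprung rubber foot bears firmly on the lid and keeps holding it, without forcing it, and let go; leave the tape, screwdriver and jar where they are.

Things in the scene. Friction and masses are not known exactly. Their poses are not given: they have to be found in the camera images.
- bay: Open white battery box fixed to the bench: 110 mm (x) by 200 mm (y), 70 mm high, walls and floor 5 mm, mouth 100 x 190 mm. Origin: centre of its underside; z up. A circuit board lies in its +y half. Outside the +x wall, at y = 65 mm, stands the clamp's steel bracket (x 55 to 87 mm, up to z = 103 mm).
- bay_seat (a point): Middle of the pack's seat on the box's floor (box x 0, y -30, z 5 mm; axes as the box): a frame of four grey ribs 8 mm high, 84 mm (box x) by 58 mm (box y) inside. The seated pack has its 76 mm side along the box's x, its origin here, and its top 7 mm below the rim.
- pack: Grey block-shaped battery pack, loose, standing upright on the bench: 76 mm (x) by 50 mm (y), 58 mm high, 0.3 to 0.6 kg. Origin: centre of its underside; z up. Half a turn about z makes no difference.
- lid: Loose white lid lying right way up on the bench, 0.18 to 0.33 kg: plate 112 mm (x) by 202 mm (y), 6 mm thick, over a lip 97 x 187 mm, 10 mm deep (1.5 mm play each side in the mouth). Origin: centre of the lip's lower edge, z up. Half a turn makes no difference. Seated, its origin is 60 mm above the box's origin, axes along the box's; with the lip caught on the rim it stands up to 10 mm too high.
- lid_grip (a point): Middle of the lid's black grip bar, 38 mm above the lid's origin: the bar is 14 mm (lid x) by 60 mm (lid y), and stands 35 mm up from the middle of the plate.
- clamp: Clamp lever, a steel bar 14 mm wide, 10 mm thick. Origin: its hinge, at box x 80, y 65, z 95 mm; the axis is the box's y. It points along its own -x: towards the box's -x over the lid when level (shut); starts swung up and back, 1.85 to 2.0 rad above level. Its lower stop is 0.2 rad below level. The hinge is stiff: it stays where left and takes 7 N at the handle, more if hurried.
- clamp_foot (a point): On the lever, 76 mm from the hinge, where a spindle with a sprung rubber foot sticks out to its underside. The spindle's setting differs each time, so the foot meets the lid 0.06 to 0.2 rad above level: feel for it. Its spring gives 1.5 N per mm over 10 mm; the handle then needs 11 N for a firm 6 N at the foot, 16 N with the spring fully in. Over 60 N at the foot harms the lid.
- clamp_bar (a point): Where to grip or push the lever's handle: a black round bar 16 mm thick, 62 mm long, parallel to the hinge, at the lever's free end. It sticks out to the box's +y side. In the lever's own frame this point is at x = -125, y = 33, z = 22 mm (its height over a level lever, 127 mm from the hinge axis).
- tape: Tape roll, 90 mm wide, 24 mm high, lying on the bench. A bystander. Origin: centre of its underside.
- screwdriver: Screwdriver lying on the bench. A bystander. Origin near its middle.
- jar: Small clear jar, 56 mm wide, 70 mm high. A bystander. Origin: centre of its underside.
There are look-alikes about, which are no part of the job. What is shaped like the pack but blue or purple is not meant.

How it is judged:
By the outcome, as a careful person would: the job done as asked, in the order asked, and still so for the second after the job is handed in, with the robot touching nothing.
It also fails if it takes over 72 s, if anything falls off the work surface, if the arm or the gripper's body presses on something with over 40 N, if the wrist force passes 120 N, or if a joint passes its speed limit or range.

## Working session

There is one attempt and no reset: what is moved stays moved. The work goes in short steps, Python scripts to look and compute and a tool call to move; the robot and the scene stay as the last step left them, time stands still between calls to the robot, and variables do not carry over. Pictures are saved under pics/ and viewed, at most 13 in all, crops included, and the job is handed in when it is done.

Besides the shell and the picture viewer there is one more tool, called after ">>>" as name(argument=value, ...) on one line, values as JSON. send_rows: Moves the arm, as the interface text tells. Its arguments: {"type":"object","properties":{"linear":{"type":"array"},"twist":{"type":"array"},"gripper":{"type":"array"},"grip_force":{"type":"number"}},"required":["linear","twist","gripper"]}

```bash
mkdir -p pics; python3 - <<'E'
from workcell import bot,camera,get_calibration
import cv2
for n in("scene","side"):
    cv2.imwrite(f"pics/{n}0.png",camera(n)[:,:,::-1]); print(n,get_calibration(n))
print(get_calibration("wrist")); print(bot.get_obs())
E
```

```text
scene {'fx': 434.2956257225958, 'fy': 434.2956257225958, 'cx': 318.89192229812295, 'cy': 238.25242304543423, 'k1': -0.07877869164933778, 'origin': array([ 1.43332317, -0.03305103,  0.70641067]), 'orientation': array([-124.15597016,    0.62443706,   90.87145352])}
side {'fx': 519.1013048623737, 'fy': 519.1013048623737, 'cx': 327.9146235781703, 'cy': 241.92361507620754, 'k1': 0.007285224335560204, 'origin': array([ 0.27006626, -0.90804816,  0.69913013]), 'orientation': array([-1.24885336e+02,  1.23803105e-01, -1.86114848e+01])}
{'fx': 381.05866459021786, 'fy': 381.05866459021786, 'cx': 317.6796357521553, 'cy': 243.6137791306491, 'k1': -0.053850835191317364, 'hand_eye': array([[-1.33147874e-04, -9.49586694e-01, -3.13504535e-01,
         8.04715112e-02],
       [ 9.99999939e-01, -2.52600499e-05, -3.48196747e-04,
         4.13746784e-04],
       [ 3.22723857e-04, -3.13504562e-01,  9.49586639e-01,
        -1.28716176e-01],
       [ 0.00000000e+00,  0.00000000e+00,  0.00000000e+00,
         1.00000000e+00]])}
{'time': 0.1, 'q': array([7.12183235e+01, 5.00828272e+00, 1.00381526e+01, 9.50990740e+01,
       7.99711725e-05, 9.00001874e+01]), 'qd': array([ 0.08209892, -0.0912759 ,  0.17904519, -0.13779925, -0.00756888,
        0.06416031]), 'joint_efforts': array([ 1.76271576e-03, -5.21562231e+01,  4.65653551e+01,  1.60068262e-02,
        4.99179066e-05, -2.89065019e-05]), 'ee_pos': array([0.17701812, 0.52053409, 0.24464321]), 'tcp_rot': array([-1.79930796e+02, -7.97448055e-05,  1.61218136e+02]), 'wrist_force': array([-0.65227171,  0.21020547, -0.77424523]), 'torque': array([-0.00552359, -0.00590491,  0.09708387]), 'grasp_force': 0.0, 'opening': 0.08539422590253236}
```

View pics/scene0.png

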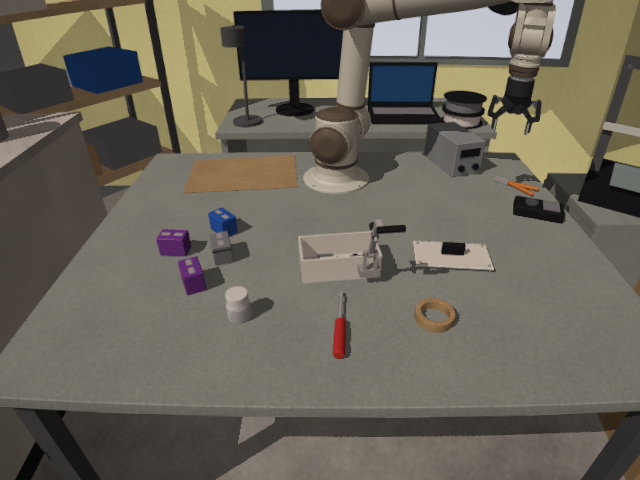

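View pics/side0.png

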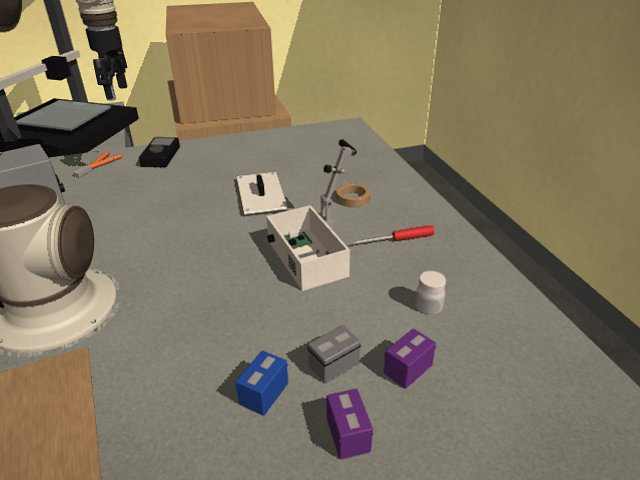

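Scene view: the box is at about (340,258), the lid at (452,255) and the grey pack at (221,247). The blue and purple look-alikes sit around the pack, and the lever stands up. Next I'll enlarge the side view.

```bash
cat > h.py <<'E'
import numpy as np,cv2
from scipy.spatial.transform import Rotation as R
from workcell import bot,camera,get_calibration
def cam(n,obs=None):
    c=get_calibration(n)
    if n=="wrist":
        T=np.eye(4);T[:3,:3]=R.from_euler("xyz",obs["tcp_rot"],degrees=True).as_matrix();T[:3,3]=obs["ee_pos"];T=T@c["hand_eye"]
        return c,T[:3,:3],T[:3,3]
    return c,R.from_euler("xyz",c["orientation"],degrees=True).as_matrix(),np.array(c["origin"])
def unproj(n,uv,z,obs=None):
    c,M,o=cam(n,obs);uv=np.atleast_2d(uv).astype(float)
    d=(uv-[c["cx"],c["cy"]])/[c["fx"],c["fy"]];s=d.copy()
    for _ in range(20): s=d/(1+c["k1"]*(s**2).sum(1,keepdims=True))
    r=np.c_[s,np.ones(len(s))]@M.T
    z=np.broadcast_to(z,len(r))
    return o+r*((z-o[2])/r[:,2])[:,None]
def proj(n,P,obs=None):
    c,M,o=cam(n,obs);p=(np.atleast_2d(P)-o)@M;s=p[:,:2]/p[:,2:]
    return s*(1+c["k1"]*(s**2).sum(1,keepdims=True))*[c["fx"],c["fy"]]+[c["cx"],c["cy"]]
E
python3 - <<'E'
import cv2,numpy as np
a=cv2.imread("pics/side0.png")
m=np.zeros((595,800,3),np.uint8)
p=cv2.resize(a[130:300,225:375],None,fx=3.5,fy=3.5,interpolation=cv2.INTER_CUBIC);m[:,:525]=p
q=cv2.resize(a[318:386,300:368],None,fx=4,fy=4,interpolation=cv2.INTER_CUBIC);m[:272,526:798]=q
b=cv2.imread("pics/scene0.png")
q=cv2.resize(b[225:270,200:245],None,fx=6,fy=6,interpolation=cv2.INTER_CUBIC);m[280:550,526:796]=q
cv2.imwrite("pics/m1.png",m)
m=cv2.resize(b[215:295,290:500],None,fx=3.8,fy=3.8,interpolation=cv2.INTER_CUBIC)
cv2.imwrite("pics/m2.png",m)
E
```

```text
(no output)
```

View pics/m1.png

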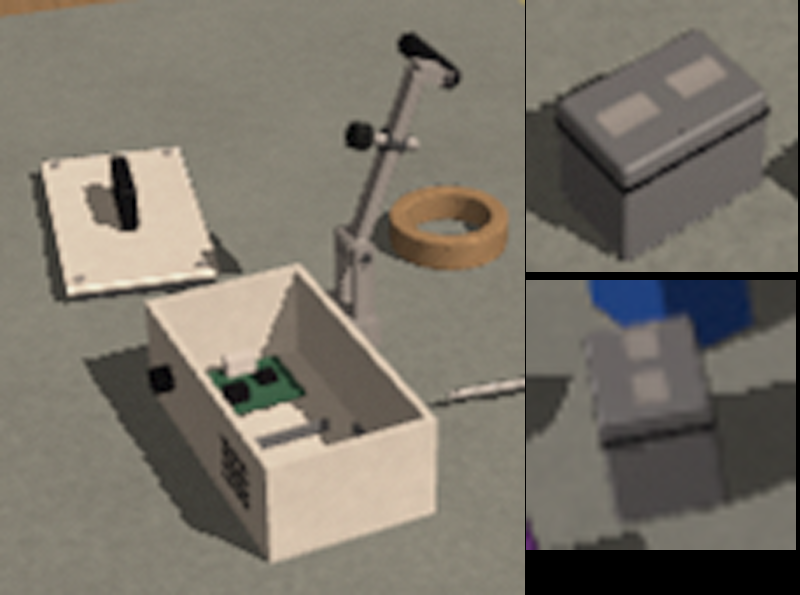

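View pics/m2.png

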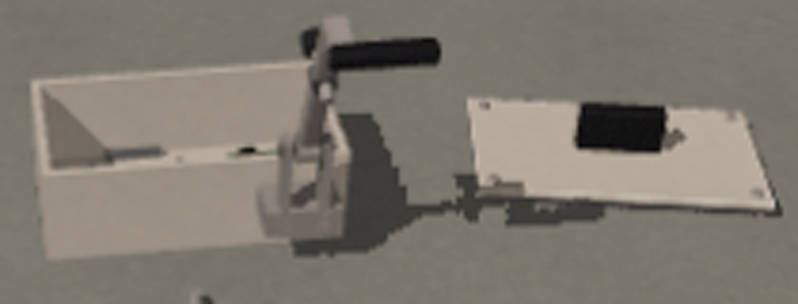

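Read off the crops. In m1: rim corners (148,303),(298,266),(437,411),(268,460); lid plate corners (42,160),(183,149),(214,272),(68,292); pack top corners (558,100),(697,32),(768,102),(626,182). In m2: rim (32,80),(45,170),(350,152); lid (468,98),(738,110),(778,208),(478,193).

```bash
python3 - <<'E'
from h import *
from scipy.optimize import least_squares
f1=lambda a:np.array(a)/3.5+[225,130]
f2=lambda a:(np.array(a)-[526,0])/4+[300,318]
f3=lambda a:(np.array(a)-[526,280])/6+[200,225]
f4=lambda a:np.array(a)/3.8+[290,215]
def fit(name,L,W,obs,g):
    # obs: list of (cam,uv,cornersign(x,y),z)
    def res(p):
        c,s=np.cos(p[2]),np.sin(p[2]);r=[]
        for n,uv,sg,z in obs:
            l=np.array(sg)*[L/2,W/2];P=[p[0]+c*l[0]-s*l[1],p[1]+s*l[0]+c*l[1],z]
            r.append(proj(n,P)[0]-uv)
        return np.ravel(r)
    s=least_squares(res,g,loss="soft_l1");print(name,s.x[:2].round(4),np.degrees(s.x[2]).round(2));print(np.array(res(s.x)).reshape(-1,2).round(1).tolist());return s.x
S=lambda uv,sg,z:("side",f1(uv),sg,z)
C=lambda uv,sg,z:("scene",f4(uv),sg,z)
print(unproj("side",f1([(148,303),(298,266),(437,411),(268,460)]),.07).round(3))
print(unproj("scene",f4([(32,80),(45,170),(350,152)]),.07).round(3))
print(unproj("side",f1([(42,160),(183,149),(214,272),(68,292)]),.016).round(3))
print(unproj("scene",f4([(468,98),(738,110),(778,208),(478,193)]),.016).round(3))
print(unproj("side",f2([(558,100),(697,32),(768,102),(626,182)]),.058).round(3))
print(unproj("scene",f3([(580,335),(690,315),(714,425),(600,435)]),.058).round(3))
E
```

```text
[[ 0.458  0.088  0.07 ]
 [ 0.564  0.101  0.07 ]
 [ 0.594 -0.086  0.07 ]
 [ 0.485 -0.1    0.07 ]]
[[ 0.485 -0.108  0.07 ]
 [ 0.589 -0.094  0.07 ]
 [ 0.569  0.103  0.07 ]]
[[0.443 0.413 0.016]
 [0.555 0.395 0.016]
 [0.529 0.199 0.016]
 [0.424 0.206 0.016]]
[[0.429 0.209 0.016]
 [0.445 0.406 0.016]
 [0.56  0.398 0.016]
 [0.543 0.197 0.016]]
[[ 0.435 -0.308  0.058]
 [ 0.505 -0.289  0.058]
 [ 0.519 -0.338  0.058]
 [ 0.448 -0.36   0.058]]
[[ 0.458 -0.354  0.058]
 [ 0.441 -0.307  0.058]
 [ 0.528 -0.28   0.058]
 [ 0.535 -0.328  0.058]]
```

```bash
cat >> h.py <<'E'
def plan(target,yaw,N=None,start=None):
    """constant per-row shift/turn (tool pointing down) to reach target; prints it"""
    if start is None:
        o=bot.get_obs();p,y0=o["ee_pos"],o["tcp_rot"][2]
    else: p,y0=np.array(start[0]),start[1]
    d=np.array(target)-p;dy=(yaw-y0+180)%360-180
    if N is None: N=int(max(np.ceil(np.linalg.norm(d)/.055),np.ceil(abs(dy)/9.8),1))
    w=-dy/N                       # about tool z (down)
    A=sum(R.from_euler("z",y0-0+dy*k/N,degrees=True).as_matrix()@np.diag([1,-1,-1]) for k in range(N))
    v=np.linalg.solve(A,d)
    print("N",N,"linear",v.round(4).tolist(),"twist z",round(w/10,3))
E
python3 - <<'E'
from h import *
plan([.49,.27,.29],85.4)
plan([.53,0.0,.30],50,start=([.49,.27,.29],85.4))
plan([.47,-.32,.25],15,start=([.53,.0,.30],50))
E
```

```text
N 8 linear [-0.0525, 0.0124, -0.0057] twist z 0.948
N 5 linear [-0.0493, 0.0253, -0.002] twist z 0.708
N 6 linear [-0.0397, 0.0382, 0.0083] twist z 0.583
```

>>> send_rows(linear=[[-0.0525,0.0124,-0.0057],[-0.0525,0.0124,-0.0057],[-0.0525,0.0124,-0.0057],[-0.0525,0.0124,-0.0057],[-0.0525,0.0124,-0.0057],[-0.0525,0.0124,-0.0057],[-0.0525,0.0124,-0.0057],[-0.0525,0.0124,-0.0057]], twist=[[0,0,0.948],[0,0,0.948],[0,0,0.948],[0,0,0.948],[0,0,0.948],[0,0,0.948],[0,0,0.948],[0,0,0.948]], gripper=[100,100,100,100,100,100,100,100])

```text
time: 1.1
ee_pos: [0.4911, 0.2684, 0.2902]
tcp_rot: [-179.9, 0.0, 85.1]
wrist_force: [0.8, 0.3, -0.3]
opening: 0.0855
grasp_force: 0.0
```

```bash
cat >> h.py <<'E'
def snap(name):
    import pickle
    camera("wrist")  # let the arm settle
    o=bot.get_obs();im=camera("wrist");cv2.imwrite(f"pics/{name}.png",im[:,:,::-1]);pickle.dump(o,open(f"pics/{name}.pkl","wb"));return o
E
python3 - <<'E'
from h import *
o=snap("w_lid");print(o["ee_pos"],o["tcp_rot"],o["qd"].round(1),o["q"].round(0))
plan([.53,0.0,.30],50)
E
```

```text
[0.49242476 0.26352997 0.29167414] [1.79936014e+02 1.16371194e-01 8.44073615e+01] [ 4.3  0.2  0.9 -0.1  0.7 -5.9] [ 28.   8.  18. 101.  -0. 124.]
N 5 linear [-0.0485, 0.025, -0.0017] twist z 0.697
```

>>> send_rows(linear=[[-0.0485,0.025,-0.0017],[-0.0485,0.025,-0.0017],[-0.0485,0.025,-0.0017],[-0.0485,0.025,-0.0017],[-0.0485,0.025,-0.0017],[0,0,0]], twist=[[0,0,0.697],[0,0,0.697],[0,0,0.697],[0,0,0.697],[0,0,0.697],[0,0,0]], gripper=[100,100,100,100,100,100])

```text
time: 1.95
ee_pos: [0.5307, 0.0017, 0.2993]
tcp_rot: [-180.0, 0.0, 50.3]
wrist_force: [0.2, 1.2, -0.3]
opening: 0.085
grasp_force: 0.0
```

```bash
python3 - <<'E'
from h import *
o=snap("w_box");print(o["ee_pos"],o["tcp_rot"],o["qd"].round(1))
plan([.46,-.31,.26],15)
E
```

```text
[0.53091    0.00328033 0.29918679] [-1.79979196e+02  2.01375881e-03  5.04290210e+01] [ 2.6  0.4  0.1 -0.   0.3 -0.1]
N 6 linear [-0.0408, 0.0362, 0.0065] twist z 0.592
```

>>> send_rows(linear=[[-0.0408,0.0362,0.0065],[-0.0408,0.0362,0.0065],[-0.0408,0.0362,0.0065],[-0.0408,0.0362,0.0065],[-0.0408,0.0362,0.0065],[-0.0408,0.0362,0.0065],[0,0,0]], twist=[[0,0,0.592],[0,0,0.592],[0,0,0.592],[0,0,0.592],[0,0,0.592],[0,0,0.592],[0,0,0]], gripper=[100,100,100,100,100,100,100])

```text
time: 2.92
ee_pos: [0.4595, -0.3113, 0.2593]
tcp_rot: [-179.9, 0.1, 14.9]
wrist_force: [0.4, 0.2, -0.8]
opening: 0.0853
grasp_force: 0.0
```

```bash
python3 - <<'E'
from h import *
o=snap("w_pack");print(o["ee_pos"],o["tcp_rot"],o["qd"].round(1))
a=[cv2.imread(f"pics/{n}.png") for n in("w_lid","w_box","w_pack")]
for n,i in zip(("lid","box"),a): cv2.imwrite(f"pics/v_{n}.png",cv2.resize(i,(800,600),interpolation=cv2.INTER_CUBIC))
cv2.imwrite("pics/v_pack.png",cv2.resize(a[2],(800,600),interpolation=cv2.INTER_CUBIC))
E
```

```text
[ 0.46034549 -0.30993076  0.25974379] [-1.79939797e+02  2.55590934e-02  1.50274692e+01] [ 2.3 -0.6  0.4  0.3  0.4 -0. ]
```

View pics/v_pack.png

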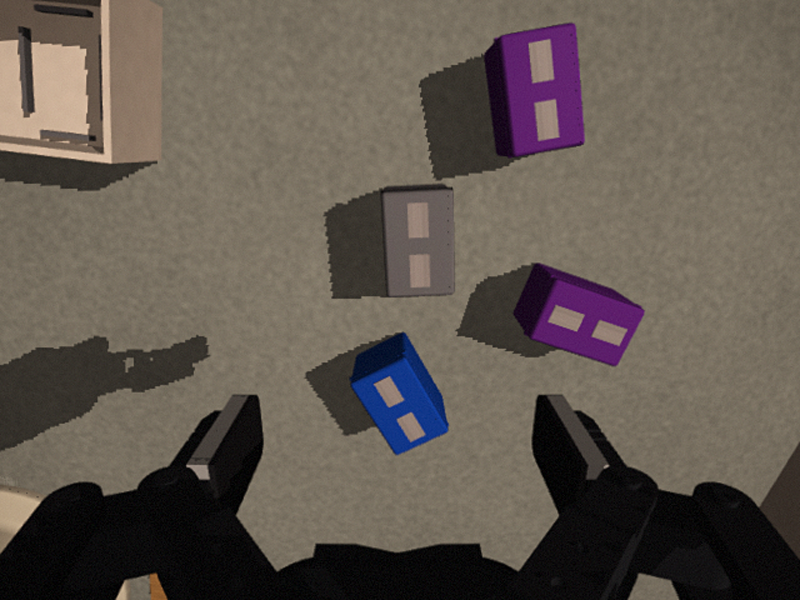

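View pics/v_box.png

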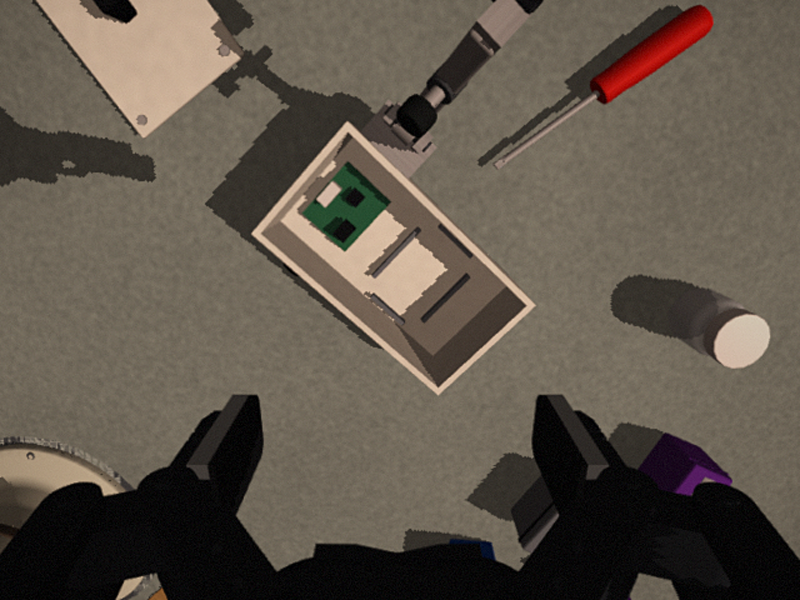

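View pics/v_lid.png

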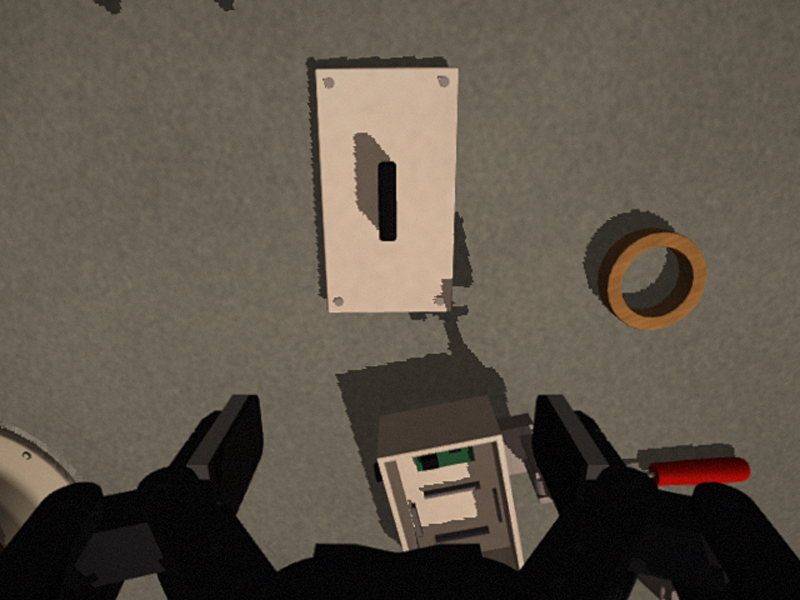

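The pack top is at (385,188)-(455,294), the box rim at (348,123),(534,304),(438,393),(252,234), and the lid at (316,69)-(453,313) with its grip bar centred at (387,201). I'll fit their poses from these.

```bash
python3 - <<'E'
from h import *
import pickle
def rect(n,px,z):
    o=pickle.load(open(f"pics/{n}.pkl","rb"))
    P=unproj("wrist",np.array(px)/1.25,z,o)[:,:2]
    e=[np.linalg.norm(P[i]-P[(i+1)%4]) for i in range(4)]
    d=[np.degrees(np.arctan2(*(P[(i+1)%4]-P[i])[::-1])) for i in range(4)]
    print(n,P.mean(0).round(4),"edges",np.round(e,4),"dirs",np.round(d,1))
rect("w_pack",[(385,188),(453,187),(455,294),(388,296)],.058)
rect("w_box",[(348,123),(534,304),(438,393),(252,234)],.07)
rect("w_lid",[(316,69),(459,69),(453,313),(329,313)],.016)
rect("w_lid",[(379,162),(396,162),(396,240),(379,240)],.051)
E
```

```text
w_pack [ 0.4808 -0.3208] edges [0.0461 0.076  0.0487 0.0767] dirs [ -74.1 -161.9  106.8   16.2]
w_box [ 0.5245 -0.0033] edges [0.197  0.1086 0.198  0.1092] dirs [ -82.8 -172.7   97.4    6.8]
w_lid [0.4899 0.303 ] edges [0.1112 0.2011 0.1117 0.2012] dirs [ -5.6 -95.  174.4  84.9]
w_lid [0.4891 0.3049] edges [0.0127 0.0589 0.0133 0.0589] dirs [ -5.6 -95.6 174.4  83.8]
```

```bash
python3 - <<'E'
from h import *
plan([.481,-.321,.11],17,N=4)
E
```

```text
N 4 linear [0.004, 0.0042, 0.0375] twist z -0.047
```

>>> send_rows(linear=[[0.004,0.0042,0.0375],[0.004,0.0042,0.0375],[0.004,0.0042,0.0375],[0.004,0.0042,0.0375],[0,0,0.03],[0,0,0.025],[0,0,0.02],[0,0,0]], twist=[[0,0,-0.047],[0,0,-0.047],[0,0,-0.047],[0,0,-0.047],[0,0,0],[0,0,0],[0,0,0],[0,0,0]], gripper=[78,78,78,78,78,78,78,78])

```text
time: 4.03
ee_pos: [0.4805, -0.3195, 0.034]
tcp_rot: [-179.9, 0.1, 17.1]
wrist_force: [0.1, -0.1, -0.0]
opening: 0.0668
grasp_force: 0.0
```

>>> send_rows(linear=[[0,0,0],[0,0,0],[0,0,0],[0,0,0],[0,0,0]], twist=[[0,0,0],[0,0,0],[0,0,0],[0,0,0],[0,0,0]], gripper=[45,45,45,45,45], grip_force=40)

```text
time: 4.65
ee_pos: [0.4811, -0.3217, 0.0366]
tcp_rot: [180.0, -0.1, 16.9]
wrist_force: [2.7, 5.7, 6.6]
opening: 0.0498
grasp_force: 44.7
```

```bash
python3 - <<'E'
from h import *
plan([.5283,-.0328,.155],7.2,start=([.4811,-.3217,.155],16.9))
E
```

```text
N 6 linear [0.0184, -0.0452, -0.0] twist z 0.162
```

>>> send_rows(linear=[[0,0,-0.02],[0,0,-0.05],[0,0,-0.0484]], twist=[[0,0,0],[0,0,0],[0,0,0]], gripper=[45,45,45])

```text
time: 5.03
ee_pos: [0.4795, -0.3219, 0.1545]
tcp_rot: [-180.0, 0.1, 16.9]
wrist_force: [0.1, -0.5, -3.9]
opening: 0.0496
grasp_force: 43.4
```

>>> send_rows(linear=[[0.0184,-0.0452,0],[0.0184,-0.0452,0],[0.0184,-0.0452,0],[0.0184,-0.0452,0],[0.0184,-0.0452,0],[0.0184,-0.0452,0],[0,0,0],[0,0,0]], twist=[[0,0,0.162],[0,0,0.162],[0,0,0.162],[0,0,0.162],[0,0,0.162],[0,0,0.162],[0,0,0],[0,0,0]], gripper=[45,45,45,45,45,45,45,45])

```text
time: 6.02
ee_pos: [0.5272, -0.0335, 0.1534]
tcp_rot: [180.0, 0.1, 7.2]
wrist_force: [0.4, -0.2, -3.8]
opening: 0.0493
grasp_force: 44.1
```

```bash
python3 - <<'E'
from h import *
o=snap("w_seat");print(o["ee_pos"],o["tcp_rot"])
a=cv2.imread("pics/w_seat.png");cv2.imwrite("pics/v_seat.png",cv2.resize(a,(800,600),interpolation=cv2.INTER_CUBIC))
c,M,og=cam("wrist",o)
q=R.from_euler("z",7.2,degrees=True).as_matrix()
P=np.array([[.5245,-.003,0]])+np.array([[x,y,.07] for x in(-.055,.055) for y in(-.1,.1)])@q.T
print((proj("wrist",P,o)*1.25).round(0).tolist())
plan([.5283,-.0328,.1],7.2)
E
```

```text
[ 0.52720068 -0.03400191  0.15351173] [1.79975261e+02 4.32220667e-02 7.14383595e+00]
[[531.0, 423.0], [146.0, 422.0], [553.0, 207.0], [106.0, 209.0]]
N 1 linear [0.0012, -0.0013, 0.0536] twist z -0.01
```

View pics/v_seat.png

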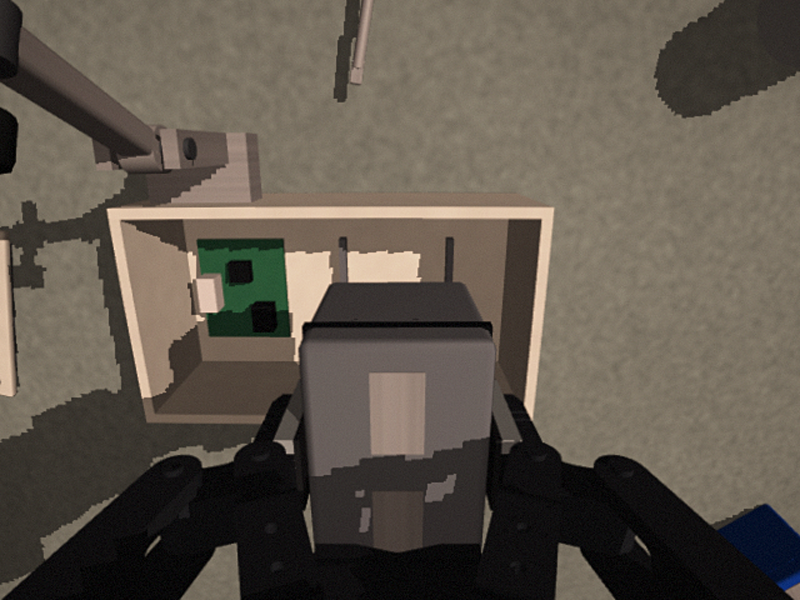

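The predicted rim corners match the picture: (108,208), (553,208) and (148,422). The pack's front edges are at rows 325 (top) and 284 (bottom).

```bash
python3 - <<'E'
from h import *
import pickle
o=pickle.load(open("pics/w_seat.pkl","rb"))
q=R.from_euler("z",7.2,degrees=True).as_matrix()
for px,z in(((304,325),.174),((492,325),.174),((328,284),.117),((468,284),.117)):
    P=unproj("wrist",np.array(px)/1.25,z,o)[0]; print(((P-np.array(o["ee_pos"]))@q*1000).round(1),((P-[.5245,-.003,0])@q*1000).round(1))
E
```

```text
[39.9 22.9 20.5] [ 38.7  -8.2 174. ]
[ 39.8 -22.8  20.5] [ 38.6 -53.9 174. ]
[ 34.   25.2 -36.5] [ 32.8  -5.9 117. ]
[ 34.  -25.3 -36.5] [ 32.8 -56.4 117. ]
```

>>> send_rows(linear=[[0.001,-0.001,0.03],[0,0,0.03],[0,0,0.025],[0,0,0.015],[0,0,0.006],[0,0,0.003],[0,0,0]], twist=[[0,0,0],[0,0,0],[0,0,0],[0,0,0],[0,0,0],[0,0,0],[0,0,0]], gripper=[45,45,45,45,45,45,45])

```text
time: 7.0
ee_pos: [0.5288, -0.0322, 0.0454]
tcp_rot: [180.0, -0.1, 7.2]
wrist_force: [0.2, 0.2, -3.9]
opening: 0.0496
grasp_force: 44.1
```

>>> send_rows(linear=[[0,0,0.0015],[0,0,0.0015],[0,0,0]], twist=[[0,0,0],[0,0,0],[0,0,0]], gripper=[45,45,45])

```text
time: 7.38
ee_pos: [0.5283, -0.0321, 0.0417]
tcp_rot: [180.0, 0.0, 7.2]
wrist_force: [-0.4, -0.2, -4.5]
opening: 0.0493
grasp_force: 44.1
```

>>> send_rows(linear=[[0,0,0.001],[0,0,0]], twist=[[0,0,0],[0,0,0]], gripper=[45,45])

```text
time: 7.62
ee_pos: [0.5284, -0.0321, 0.0416]
tcp_rot: [180.0, -0.0, 7.2]
wrist_force: [-5.8, 0.5, 6.0]
opening: 0.0494
grasp_force: 45.1
```

>>> send_rows(linear=[[0,0,0.001],[0,0,0]], twist=[[0,0,0],[0,0,0]], gripper=[45,45])

```text
time: 7.88
ee_pos: [0.5284, -0.0321, 0.0416]
tcp_rot: [180.0, -0.1, 7.2]
wrist_force: [-8.7, 1.9, 14.6]
opening: 0.0496
grasp_force: 46.2
```

>>> send_rows(linear=[[0,0,-0.0015],[0,0,0],[0,0,0],[0,0,-0.02],[0,0,-0.05],[0,0,-0.06],[0,0,-0.06]], twist=[[0,0,0],[0,0,0],[0,0,0],[0,0,0],[0,0,0],[0,0,0],[0,0,0]], gripper=[70,70,70,70,75,100,100])

```text
time: 8.75
ee_pos: [0.5281, -0.0321, 0.2329]
tcp_rot: [-180.0, 0.0, 7.2]
wrist_force: [1.0, -0.4, 0.5]
opening: 0.0853
grasp_force: 0.0
```

```bash
python3 - <<'E'
from h import *
# view of box from same relative pose as the lid view was of the lid
b=np.array([.5245,-.003]);l=np.array([.4895,.304]);t=np.array([.4924,.2635])
rot=lambda a,v:R.from_euler("z",a,degrees=True).as_matrix()[:2,:2]@v
v=b+rot(7.2+5.4,t-l);print(v)
plan([*v,.292+.060],97)
E
```

```text
[ 0.53616496 -0.04189201]
N 10 linear [-0.0002, 0.0014, -0.0119] twist z -0.898
```

>>> send_rows(linear=[[0,0.0014,-0.0119],[0,0.0014,-0.0119],[0,0.0014,-0.0119],[0,0.0014,-0.0119],[0,0.0014,-0.0119]], twist=[[0,0,-0.9],[0,0,-0.9],[0,0,-0.9],[0,0,-0.9],[0,0,-0.9]], gripper=[100,100,100,100,100])

```text
time: 9.38
ee_pos: [0.5314, -0.0384, 0.291]
tcp_rot: [-180.0, 0.0, 52.5]
wrist_force: [-0.5, 0.6, -0.1]
opening: 0.0856
grasp_force: 0.0
```

>>> send_rows(linear=[[0,0.0014,-0.0119],[0,0.0014,-0.0119],[0,0.0014,-0.0119],[0,0.0014,-0.0119],[0,0.0014,-0.0119],[0,0,0],[0,0,0]], twist=[[0,0,-0.9],[0,0,-0.9],[0,0,-0.9],[0,0,-0.9],[0,0,-0.9],[0,0,0],[0,0,0]], gripper=[100,100,100,100,100,100,100])

```text
time: 10.25
ee_pos: [0.5377, -0.0406, 0.3497]
tcp_rot: [-180.0, -0.0, 97.0]
wrist_force: [-0.1, 0.0, -0.3]
opening: 0.0854
grasp_force: 0.0
```

```bash
python3 - <<'E'
from h import *
o=snap("w_box2");print(o["ee_pos"],o["tcp_rot"])
a=cv2.imread("pics/w_box2.png");cv2.imwrite("pics/v_box2.png",cv2.resize(a[20:320,160:480],None,fx=2,fy=2,interpolation=cv2.INTER_CUBIC))
E
```

```text
[ 0.53764764 -0.04061145  0.34962507] [-1.79956823e+02 -8.01110936e-03  9.70072497e+01]
```

View pics/v_box2.png

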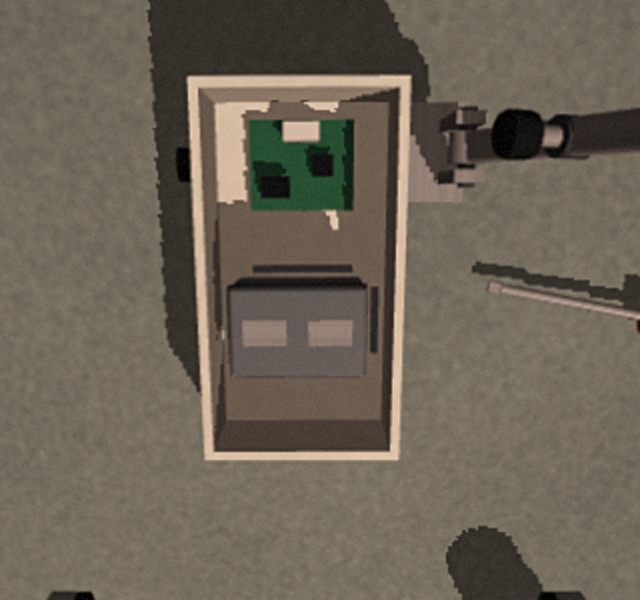

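The pack is in its seat inside the ribs. The rim's outer corners are at (187,76), (411,76), (398,460) and (205,460).

```bash
python3 - <<'E'
from h import *
import pickle
o=pickle.load(open("pics/w_box2.pkl","rb"))
P=unproj("wrist",np.array([(187.5,75.5),(411.5,75.5),(398.5,460),(205,460)])/2+[160,20],.07,o)[:,:2]
d=[np.degrees(np.arctan2(*(P[(i+1)%4]-P[i])[::-1])) for i in range(4)]
print(P.mean(0),[np.linalg.norm(P[i]-P[(i+1)%4]).round(4) for i in range(4)],np.round(d,1))
plan([.4895,.29,.22],84.6)
E
```

```text
[ 0.52514258 -0.00341251] [np.float64(0.1102), np.float64(0.2002), np.float64(0.1099), np.float64(0.2004)] [   6.9  -83.  -173.    97.1]
N 7 linear [0.0475, -0.0055, 0.0185] twist z 0.178
```

```bash
python3 - <<'E'
from h import *
plan([.4905,.265,.29],84.6,N=6)
E
```

```text
N 6 linear [0.0513, -0.0062, 0.0099] twist z 0.207
```

>>> send_rows(linear=[[0.0513,-0.0062,0.0099],[0.0513,-0.0062,0.0099],[0.0513,-0.0062,0.0099],[0.0513,-0.0062,0.0099],[0.0513,-0.0062,0.0099],[0.0513,-0.0062,0.0099],[0,0,0],[0,0,0]], twist=[[0,0,0.207],[0,0,0.207],[0,0,0.207],[0,0,0.207],[0,0,0.207],[0,0,0.207],[0,0,0],[0,0,0]], gripper=[100,100,100,100,60,60,60,60])

```text
time: 11.35
ee_pos: [0.4897, 0.2649, 0.2906]
tcp_rot: [-180.0, 0.0, 84.7]
wrist_force: [0.2, -0.3, -0.7]
opening: 0.0511
grasp_force: 0.0
```

```bash
python3 - <<'E'
from h import *
o=snap("w_lid2");print(o["ee_pos"],o["tcp_rot"])
a=cv2.imread("pics/w_lid2.png")
m=((a.min(2)>115)).astype(np.uint8)[:265]; m[:,:150]=0;m[:,480:]=0
n,lab,st,_=cv2.connectedComponentsWithStats(m)
k=1+st[1:,4].argmax();print(st[k])
# subpixel-ish sides: fit lines to edge pixels of mask
mk=lab==k; ys,xs=np.where(mk)
x0,y0,w,h=st[k][:4]
rows=range(y0+20,y0+h-20);L=[(np.where(mk[r])[0].min(),r) for r in rows];Rr=[(np.where(mk[r])[0].max()+1,r) for r in rows]
cols=range(x0+20,x0+w-25);T=[(c,np.where(mk[:,c])[0].min()) for c in cols];B=[(c,np.where(mk[:,c])[0].max()+1) for c in cols]
# shadowed bits: robust fit
fl=lambda p:cv2.fitLine(np.float32(p),cv2.DIST_HUBER,0,.01,.01).ravel()
def X(a,b):
    t=np.linalg.solve(np.c_[a[:2],-b[:2]],b[2:]-a[2:]);return a[2:]+t[0]*a[:2]
l,r,t,b=map(fl,(L,Rr,T,B));C=np.array([X(l,t),X(r,t),X(r,b),X(l,b)])-.5;print(C.round(1).tolist())
P=unproj("wrist",C,.016,o)[:,:2]
d=[np.degrees(np.arctan2(*(P[(i+1)%4]-P[i])[::-1])) for i in range(4)]
print(P.mean(0),[np.linalg.norm(P[i]-P[(i+1)%4]).round(4) for i in range(4)],np.round(d,1))
E
```

```text
[0.48991597 0.26448443 0.29099429] [1.79996577e+02 1.23740494e-02 8.46995527e+01]
[  256    56   115   195 18154]
[[255.60000610351562, 55.5], [370.29998779296875, 55.5], [362.70001220703125, 250.5], [264.6000061035156, 250.5]]
[0.48912338 0.30429491] [np.float64(0.1115), np.float64(0.2006), np.float64(0.1102), np.float64(0.2007)] [ -5.3 -95.5 174.7  84.9]
```

```bash
python3 - <<'E'
from h import *
plan([.4891,.3043,.10],84.7,N=5)
E
```

```text
N 5 linear [0.008, -0.0009, 0.0382] twist z -0.001
```

>>> send_rows(linear=[[0.008,-0.0009,0.0382],[0.008,-0.0009,0.0382],[0.008,-0.0009,0.0382],[0.008,-0.0009,0.0382],[0.008,-0.0009,0.0382],[0,0,0.034],[0,0,0.02],[0,0,0.01]], twist=[[0,0,0],[0,0,0],[0,0,0],[0,0,0],[0,0,0],[0,0,0],[0,0,0],[0,0,0]], gripper=[45,45,45,45,45,45,45,45])

```text
time: 12.45
ee_pos: [0.4891, 0.3041, 0.0351]
tcp_rot: [-180.0, 0.0, 84.6]
wrist_force: [-0.1, -0.4, 0.6]
opening: 0.0386
grasp_force: 0.0
```

>>> send_rows(linear=[[0,0,0],[0,0,0],[0,0,0],[0,0,0],[0,0,0]], twist=[[0,0,0],[0,0,0],[0,0,0],[0,0,0],[0,0,0]], gripper=[45,5,5,5,5], grip_force=70)

```text
time: 13.08
ee_pos: [0.4898, 0.3056, 0.0373]
tcp_rot: [179.9, -0.1, 84.7]
wrist_force: [0.1, -2.5, 7.2]
opening: 0.013
grasp_force: 69.8
```

>>> send_rows(linear=[[0,0,-0.012],[0,0,-0.04],[0,0,-0.055],[0,0,-0.057],[0,0,0]], twist=[[0,0,0],[0,0,0],[0,0,0],[0,0,0],[0,0,0]], gripper=[5,5,5,5,5])

```text
time: 13.7
ee_pos: [0.4904, 0.3063, 0.2056]
tcp_rot: [179.6, -0.3, 84.8]
wrist_force: [0.7, 0.4, -2.6]
opening: 0.0128
grasp_force: 68.9
```

```bash
python3 - <<'E'
from h import *
o=bot.get_obs();print(o["wrist_force"],o["torque"],o["opening"],o["ee_pos"])
plan([.525,-.0034,.2],97.1)
E
```

```text
[ 0.67514573  0.42384558 -2.5543725 ] [0.00776249 0.02727994 0.01365522] 0.012773222875615567 [0.49040438 0.30633843 0.20558133]
N 6 linear [-0.0517, 0.0059, 0.0009] twist z -0.206
```

>>> send_rows(linear=[[-0.03,0.0034,0.0005],[-0.0517,0.0059,0.0009],[-0.0517,0.0059,0.0009],[-0.0517,0.0059,0.0009],[-0.0517,0.0059,0.0009],[-0.0517,0.0059,0.0009],[-0.0217,0.0025,0.0004],[0,0,0]], twist=[[0,0,-0.12],[0,0,-0.206],[0,0,-0.206],[0,0,-0.206],[0,0,-0.206],[0,0,-0.206],[0,0,-0.086],[0,0,0]], gripper=[5,5,5,5,5,5,5,5])

```text
time: 14.7
ee_pos: [0.524, -0.0056, 0.1934]
tcp_rot: [-179.9, -0.0, 97.0]
wrist_force: [-0.7, 0.6, -3.1]
opening: 0.0131
grasp_force: 68.6
```

```bash
python3 - <<'E'
from h import *
camera("side");camera("side")
ps=[]
for _ in range(4):
    o=bot.get_obs();ps.append(np.r_[o["ee_pos"],o["tcp_rot"]]);im=camera("wrist")
ps=np.array(ps);print(ps.round(4))
cv2.imwrite("pics/w_lid3.png",im[:,:,::-1])
cv2.imwrite("pics/v_lid3.png",cv2.resize(im[:,:,::-1],(800,600),interpolation=cv2.INTER_CUBIC))
plan([.525,-.0034,.2],97.1,N=1,start=(ps[:,:3].mean(0),ps[:,5].mean()))
E
```

```text
[[ 5.239000e-01 -4.000000e-03  1.938000e-01 -1.799313e+02 -2.700000e-02
   9.707560e+01]
 [ 5.240000e-01 -3.600000e-03  1.940000e-01 -1.799489e+02 -2.330000e-02
   9.712590e+01]
 [ 5.241000e-01 -3.400000e-03  1.942000e-01 -1.799677e+02 -1.700000e-02
   9.715480e+01]
 [ 5.241000e-01 -3.300000e-03  1.943000e-01 -1.799799e+02 -1.050000e-02
   9.717420e+01]]
N 1 linear [0.0, 0.001, -0.0059] twist z 0.003
```

View pics/v_lid3.png

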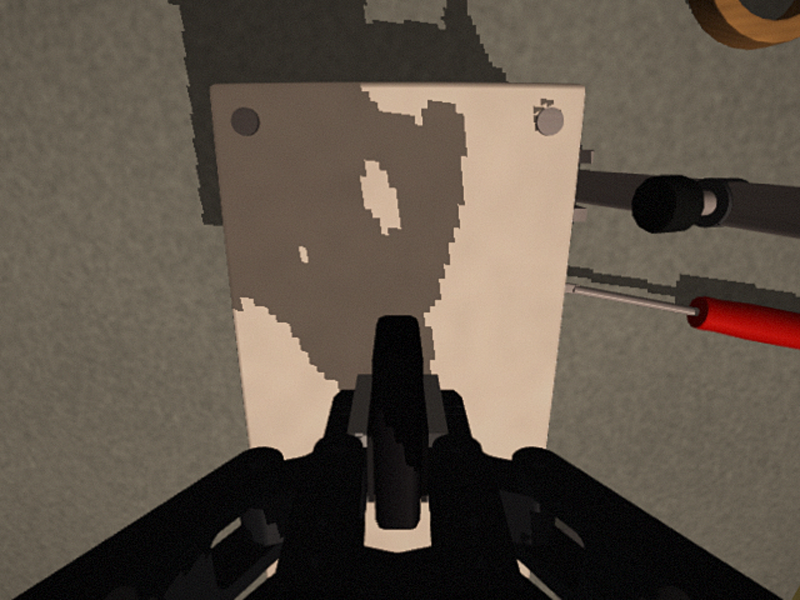

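The lid hangs straight in the grip. The plate's front corners are at (211,86) and (585,86), and the foot at (672,203) is clear to the right.

```bash
python3 - <<'E'
from h import *
o=bot.get_obs()
q=R.from_euler("z",97.17,degrees=True).as_matrix()
P=unproj("wrist",np.array([(211.5,85),(585.5,85),(249,449),(547.5,449)])/1.25,o["ee_pos"][2]-.020,o)
print(((P-o["ee_pos"])@q*1000).round(1))
P=unproj("wrist",np.array([(211.5,85),(585.5,85)])/1.25,o["ee_pos"][2]-.0185,o);print(((P-o["ee_pos"])@q*1000).round(1))
E
```

```text
[[ 98.9  53.7 -20. ]
 [ 98.9 -55.  -20. ]
 [-24.5  54.5 -20. ]
 [-24.5 -55.8 -20. ]]
[[ 98.7  53.2 -18.5]
 [ 98.7 -54.4 -18.5]]
```

>>> send_rows(linear=[[0.0009,0.0015,0.025],[0,0,0.03],[0,0,0.015],[0,0,0.006],[0,0,0],[0,0,0],[0,0,0]], twist=[[0,0,0],[0,0,0],[0,0,0],[0,0,0],[0,0,0],[0,0,0],[0,0,0]], gripper=[5,5,5,5,5,5,5])

```text
time: 15.88
ee_pos: [0.5261, -0.0032, 0.1192]
tcp_rot: [179.9, 0.0, 97.1]
wrist_force: [-0.3, -0.5, -2.3]
opening: 0.0131
grasp_force: 68.5
```

```bash
python3 - <<'E'
from h import *
ps=[]
for _ in range(3):
    o=bot.get_obs();ps.append(np.r_[o["ee_pos"],o["tcp_rot"]]);im=camera("wrist")
ps=np.array(ps);print(ps.round(4),o["wrist_force"])
plan([.5255,-.0022,.106],97.1,N=1,start=(ps[-1,:3],ps[-1,5]))
E
```

```text
[[ 5.261000e-01 -3.200000e-03  1.192000e-01  1.799346e+02  1.000000e-02
   9.710340e+01]
 [ 5.260000e-01 -3.200000e-03  1.191000e-01  1.799435e+02  8.500000e-03
   9.710130e+01]
 [ 5.259000e-01 -3.200000e-03  1.190000e-01  1.799567e+02  5.700000e-03
   9.710250e+01]] [ 1.02225064  0.15581693 -2.75205389]
N 1 linear [0.001, -0.0003, 0.013] twist z 0.0
```

>>> send_rows(linear=[[0.001,-0.0003,0.004],[0,0,0.004],[0,0,0.003],[0,0,0]], twist=[[0,0,0],[0,0,0],[0,0,0],[0,0,0]], gripper=[5,5,5,5])

```text
time: 16.52
ee_pos: [0.5251, -0.0022, 0.1071]
tcp_rot: [-180.0, -0.0, 97.1]
wrist_force: [-0.1, -0.3, -2.2]
opening: 0.0127
grasp_force: 68.6
```

>>> send_rows(linear=[[0,0,0.002],[0,0,0.002],[0,0,0]], twist=[[0,0,0],[0,0,0],[0,0,0]], gripper=[5,5,5])

```text
time: 16.9
ee_pos: [0.5252, -0.0022, 0.1033]
tcp_rot: [-180.0, -0.0, 97.1]
wrist_force: [-0.4, -0.1, -2.5]
opening: 0.0128
grasp_force: 68.6
```

>>> send_rows(linear=[[0,0,0.002],[0,0,0.002],[0,0,0]], twist=[[0,0,0],[0,0,0],[0,0,0]], gripper=[5,5,5])

```text
time: 17.27
ee_pos: [0.5252, -0.0022, 0.0993]
tcp_rot: [-180.0, -0.0, 97.1]
wrist_force: [-0.6, 0.3, -2.1]
opening: 0.0127
grasp_force: 68.6
```

>>> send_rows(linear=[[0,0,0.0015],[0,0,0]], twist=[[0,0,0],[0,0,0]], gripper=[5,5])

```text
time: 17.52
ee_pos: [0.5252, -0.0022, 0.0979]
tcp_rot: [-180.0, -0.0, 97.1]
wrist_force: [0.6, 0.0, -2.7]
opening: 0.0129
grasp_force: 68.6
```

>>> send_rows(linear=[[0,0,0.0015],[0,0,0]], twist=[[0,0,0],[0,0,0]], gripper=[5,5])

```text
time: 17.77
ee_pos: [0.5254, -0.0022, 0.0973]
tcp_rot: [180.0, 0.0, 97.1]
wrist_force: [-3.7, -0.3, 4.8]
opening: 0.0131
grasp_force: 69.6
```

>>> send_rows(linear=[[0,0,0.001],[0,0,0]], twist=[[0,0,0],[0,0,0]], gripper=[5,5])

```text
time: 18.02
ee_pos: [0.5254, -0.0022, 0.0973]
tcp_rot: [179.9, 0.0, 97.1]
wrist_force: [-7.0, -0.1, 13.6]
opening: 0.013
grasp_force: 71.0
```

>>> send_rows(linear=[[0,0,-0.0015],[0,0,0],[0,0,0],[0,0,-0.03],[0,0,-0.06],[0,0,-0.06],[0,0,-0.06]], twist=[[0,0,0],[0,0,0],[0,0,0],[0,0,0],[0,0,0],[0,0,0],[0,0,0]], gripper=[45,45,45,45,45,55,55])

```text
time: 18.9
ee_pos: [0.525, -0.0022, 0.3088]
tcp_rot: [180.0, 0.0, 97.1]
wrist_force: [1.1, -0.0, 0.5]
opening: 0.0468
grasp_force: 0.0
```

```bash
cat >> h.py <<'E'
B0=np.array([.5252,-.003,0.]);BQ=R.from_euler("z",7.1,degrees=True).as_matrix()
def handle(t,y=33):
    x=-125*np.cos(t)+22*np.sin(t);z=125*np.sin(t)+22*np.cos(t)
    return B0+BQ@(np.array([80+x,65+y,95+z])/1000)
E
python3 - <<'E'
from h import *
for t in(1.8,1.85,1.9,1.95,2.0):
    print(t,proj("scene",[handle(t,64),handle(t,2)]).round(1).tolist(),proj("side",[handle(t,64),handle(t,2)]).round(1).tolist(),handle(t).round(4))
print("obs scene",np.array([438,50])/3.8+[290,215],"side",np.array([[405,45],[452,77]])/3.5+[225,130])
# current mask check of dark bar in the scene picture
im=camera("scene");g=im.max(2);m=(g<45)[215:260,370:420]
ys,xs=np.where(m);print(xs.min()+370,xs.max()+370,[ (c,ys[xs==c-370].mean()+215) for c in(385,395,402)])
s=camera("side");cv2.imwrite("pics/side1.png",s[:,:,::-1])
m=(s.max(2)<45)[130:165,325:365];ys,xs=np.where(m);print("side",xs.min()+325,xs.max()+325,ys.min()+130,ys.max()+130,[(c,ys[xs==c-325].mean()+130) for c in(343,348,352)])
o=bot.get_obs();print(o["ee_pos"])
E
```

```text
1.8 [[407.8, 220.9], [379.7, 222.8]] [[334.5, 139.0], [346.9, 149.3]] [0.6419 0.1103 0.2117]
1.85 [[408.4, 223.4], [380.2, 225.3]] [[336.7, 139.6], [349.2, 150.0]] [0.6476 0.111  0.2091]
1.9 [[409.0, 225.9], [380.7, 227.9]] [[338.9, 140.4], [351.4, 150.7]] [0.6532 0.1117 0.2062]
1.95 [[409.6, 228.6], [381.2, 230.5]] [[341.0, 141.2], [353.6, 151.6]] [0.6587 0.1124 0.203 ]
2.0 [[410.1, 231.3], [381.6, 233.3]] [[343.0, 142.2], [355.6, 152.5]] [0.6639 0.113  0.1995]
obs scene [405.26315789 228.15789474] side [[340.71428571 142.85714286]
 [354.14285714 152.        ]]
370 405 [(385, np.float64(229.0)), (395, np.float64(228.5)), (402, np.float64(228.0))]
side 339 355 140 154 [(343, np.float64(142.5)), (348, np.float64(145.0)), (352, np.float64(151.0))]
[ 0.52650652 -0.00221335  0.31375583]
```

```bash
python3 - <<'E'
from h import *
h=handle(1.94,35);print(h)
plan([h[0],h[1],.262],97.1,N=4)
E
```

```text
[0.65734982 0.11423286 0.20363767]
N 4 linear [0.0248, 0.0361, 0.0129] twist z 0.0
```

>>> send_rows(linear=[[0.0248,0.0361,0.0129],[0.0248,0.0361,0.0129],[0.0248,0.0361,0.0129],[0.0248,0.0361,0.0129],[0,0,0],[0,0,0]], twist=[[0,0,0],[0,0,0],[0,0,0],[0,0,0],[0,0,0],[0,0,0]], gripper=[60,60,60,60,60,60])

```text
time: 19.75
ee_pos: [0.656, 0.1139, 0.255]
tcp_rot: [-179.9, 0.0, 97.1]
wrist_force: [-0.1, -0.3, 0.4]
opening: 0.0515
grasp_force: 0.0
```

```bash
python3 - <<'E'
from h import *
o=snap("w_h");print(o["ee_pos"],o["tcp_rot"])
a=cv2.imread("pics/w_h.png");m=(a.max(2)<40)[:,200:440]
# where would bar ends fall
for t in(1.9,1.94,1.98): print(t,proj("wrist",[handle(t,64),handle(t,2)],o).round(1).tolist())
for r in range(190,300,12): 
    x=np.where(m[r])[0]+200;print(r,(x.min(),x.max(),len(x)) if len(x) else None,end=" ")
plan([.6573,.1142,.1986],97.1,N=2)
E
```

```text
[0.65594485 0.11357419 0.25588371] [1.79982394e+02 7.94748805e-03 9.70879032e+01]
1.9 [[311.2, 228.9], [311.9, 339.3]]
1.94 [[320.2, 227.4], [320.0, 336.8]]
1.98 [[328.7, 226.0], [327.7, 334.1]]
190 None 202 None 214 None 226 None 238 None 250 (np.int64(302), np.int64(332), 31) 262 (np.int64(302), np.int64(331), 30) 274 (np.int64(302), np.int64(331), 30) 286 (np.int64(303), np.int64(331), 29) 298 (np.int64(245), np.int64(331), 53) N 2 linear [0.0003, 0.0007, 0.0289] twist z -0.001
```

>>> send_rows(linear=[[-0.0015,0.0002,0.03],[0,0,0.02],[0,0,0.006],[0,0,0],[0,0,0],[0,0,0],[0,0,0],[0,0,0]], twist=[[0,0,0],[0,0,0],[0,0,0],[0,0,0],[0,0,0],[0,0,0],[0,0,0],[0,0,0]], gripper=[60,60,60,60,8,8,8,8], grip_force=30)

```text
time: 20.85
ee_pos: [0.6566, 0.1126, 0.2001]
tcp_rot: [180.0, 0.0, 97.1]
wrist_force: [-3.9, -0.2, 5.9]
opening: 0.015
grasp_force: 29.4
```

```bash
python3 - <<'E'
from h import *
o=bot.get_obs();print(o["ee_pos"],o["opening"],o["wrist_force"])
q=R.from_euler("z",97.1,degrees=True).as_matrix()@np.diag([1,-1,-1])
ts=np.linspace(1.925,.29,25);P=np.array([handle(t) for t in ts]);D=np.diff(P,axis=0)@q
print(D.round(4).tolist());print(P[0],P[-1])
E
```

```text
[0.65659322 0.11263209 0.20007746] 0.014985501383940752 [-3.85686994 -0.1811349   5.85437731]
[[0.0, -0.0076, -0.0041], [-0.0, -0.0079, -0.0036], [-0.0, -0.0081, -0.003], [-0.0, -0.0083, -0.0025], [0.0, -0.0084, -0.0019], [-0.0, -0.0085, -0.0013], [0.0, -0.0086, -0.0007], [-0.0, -0.0086, -0.0002], [0.0, -0.0086, 0.0004], [-0.0, -0.0086, 0.001], [-0.0, -0.0085, 0.0016], [-0.0, -0.0084, 0.0022], [-0.0, -0.0082, 0.0027], [-0.0, -0.008, 0.0033], [0.0, -0.0077, 0.0038], [-0.0, -0.0075, 0.0044], [0.0, -0.0072, 0.0049], [-0.0, -0.0068, 0.0053], [-0.0, -0.0064, 0.0058], [-0.0, -0.006, 0.0062], [0.0, -0.0056, 0.0066], [-0.0, -0.0051, 0.007], [-0.0, -0.0046, 0.0073], [-0.0, -0.0041, 0.0076]]
[0.65597269 0.11204588 0.20460981] [0.47985432 0.09010917 0.15182539]
```

>>> send_rows(linear=[[0,-0.0076,-0.0041],[0,-0.0079,-0.0036],[0,-0.0081,-0.003],[0,-0.0083,-0.0025],[0,-0.0084,-0.0019],[0,-0.0085,-0.0013],[0,-0.0086,-0.0007],[0,-0.0086,-0.0002]], twist=[[0,0,0],[0,0,0],[0,0,0],[0,0,0],[0,0,0],[0,0,0],[0,0,0],[0,0,0]], gripper=[8,8,8,8,8,8,8,8])

```text
time: 21.85
ee_pos: [0.5939, 0.1048, 0.2195]
tcp_rot: [179.5, -0.0, 97.1]
wrist_force: [9.3, 0.6, 4.2]
opening: 0.015
grasp_force: 30.5
```

>>> send_rows(linear=[[0,-0.0086,0.0004],[0,-0.0086,0.001],[0,-0.0085,0.0016],[0,-0.0084,0.0022],[0,-0.0082,0.0027],[0,-0.008,0.0033],[0,-0.0077,0.0038],[0,-0.0075,0.0044]], twist=[[0,0,0],[0,0,0],[0,0,0],[0,0,0],[0,0,0],[0,0,0],[0,0,0],[0,0,0]], gripper=[8,8,8,8,8,8,8,8])

```text
time: 22.85
ee_pos: [0.5282, 0.0967, 0.1987]
tcp_rot: [179.6, -0.0, 97.1]
wrist_force: [7.9, 1.5, 4.4]
opening: 0.015
grasp_force: 33.1
```

>>> send_rows(linear=[[0,-0.0072,0.0049],[0,-0.0068,0.0053],[0,-0.0064,0.0058],[0,-0.006,0.0062],[0,-0.0056,0.0066],[0,0,0]], twist=[[0,0,0],[0,0,0],[0,0,0],[0,0,0],[0,0,0],[0,0,0]], gripper=[8,8,8,8,8,8])

```text
time: 23.6
ee_pos: [0.4957, 0.0926, 0.1691]
tcp_rot: [179.8, -0.0, 97.1]
wrist_force: [4.8, 0.3, 0.6]
opening: 0.0148
grasp_force: 34.2
```

```bash
python3 - <<'E'
from h import *
from scipy.optimize import minimize_scalar as ms
o=bot.get_obs();p=o["ee_pos"]+[0,0,.005];print(o["ee_pos"],o["wrist_force"],o["tcp_rot"])
r=ms(lambda t:np.linalg.norm(handle(t)-p),bounds=(-.2,2),method="bounded");print(r.x,(handle(r.x)-p).round(4))
E
```

```text
[0.49571654 0.09262125 0.16908723] [4.83104554 0.27699177 0.61045092] [ 1.79768345e+02 -6.22881804e-03  9.71133435e+01]
0.5075968831736516 [-0.001  -0.0007  0.0009]
```

>>> send_rows(linear=[[0,-0.0051,0.007],[0,-0.0046,0.0073],[0,-0.0041,0.0076],[0,0,0]], twist=[[0,0,0],[0,0,0],[0,0,0],[0,0,0]], gripper=[8,8,8,8])

```text
time: 24.1
ee_pos: [0.4817, 0.0909, 0.1471]
tcp_rot: [179.8, -0.0, 97.1]
wrist_force: [5.0, 0.1, 0.6]
opening: 0.015
grasp_force: 35.5
```

```bash
python3 - <<'E'
from h import *
q=R.from_euler("z",97.1,degrees=True).as_matrix()@np.diag([1,-1,-1])
ts=np.arange(.31,-.06,-.02);P=np.array([handle(t) for t in ts]);print(np.c_[ts[1:],(np.diff(P,axis=0)@q)[:,1:]*1000,P[1:,2]*1000-5].round(2).tolist())
E
```

```text
[[0.29, -1.16, 2.26, 146.83], [0.27, -1.11, 2.28, 144.54], [0.25, -1.07, 2.3, 142.24], [0.23, -1.02, 2.32, 139.92], [0.21, -0.97, 2.34, 137.57], [0.19, -0.93, 2.36, 135.21], [0.17, -0.88, 2.38, 132.83], [0.15, -0.83, 2.4, 130.43], [0.13, -0.78, 2.41, 128.02], [0.11, -0.74, 2.43, 125.59], [0.09, -0.69, 2.44, 123.15], [0.07, -0.64, 2.46, 120.69], [0.05, -0.59, 2.47, 118.22], [0.03, -0.54, 2.48, 115.74], [0.01, -0.49, 2.49, 113.25], [-0.01, -0.44, 2.5, 110.75], [-0.03, -0.39, 2.51, 108.24], [-0.05, -0.34, 2.52, 105.73]]
```

>>> send_rows(linear=[[0,-0.0011,0.0023],[0,-0.0011,0.0023],[0,-0.001,0.0023]], twist=[[0,0,0],[0,0,0],[0,0,0]], gripper=[8,8,8])

```text
time: 24.48
ee_pos: [0.4787, 0.0905, 0.1409]
tcp_rot: [179.8, -0.0, 97.1]
wrist_force: [2.6, 0.6, 8.5]
opening: 0.0144
grasp_force: 36.4
```

>>> send_rows(linear=[[0,-0.001,0.0023],[0,-0.0009,0.0024]], twist=[[0,0,0],[0,0,0]], gripper=[8,8])

```text
time: 24.72
ee_pos: [0.4766, 0.0903, 0.1362]
tcp_rot: [179.8, -0.0, 97.1]
wrist_force: [1.3, -0.2, 9.9]
opening: 0.0147
grasp_force: 36.6
```

>>> send_rows(linear=[[0,-0.0009,0.0024],[0,-0.0008,0.0024]], twist=[[0,0,0],[0,0,0]], gripper=[8,8])

```text
time: 24.98
ee_pos: [0.4747, 0.09, 0.1314]
tcp_rot: [179.9, -0.0, 97.1]
wrist_force: [2.4, 0.6, 7.1]
opening: 0.0149
grasp_force: 36.8
```

>>> send_rows(linear=[[0,-0.0008,0.0024]], twist=[[0,0,0]], gripper=[8])

```text
time: 25.1
ee_pos: [0.4738, 0.0899, 0.1289]
tcp_rot: [179.9, -0.0, 97.1]
wrist_force: [0.0, 0.2, 9.4]
opening: 0.0145
grasp_force: 37.0
```

>>> send_rows(linear=[[0,-0.0008,0.0024]], twist=[[0,0,0]], gripper=[8])

```text
time: 25.22
ee_pos: [0.473, 0.0898, 0.1265]
tcp_rot: [179.9, -0.0, 97.1]
wrist_force: [-0.6, 0.8, 8.9]
opening: 0.0149
grasp_force: 37.1
```

>>> send_rows(linear=[[0,-0.0007,0.0024]], twist=[[0,0,0]], gripper=[8])

```text
time: 25.35
ee_pos: [0.4723, 0.0897, 0.1242]
tcp_rot: [179.9, -0.0, 97.1]
wrist_force: [-1.6, -0.3, 12.1]
opening: 0.0149
grasp_force: 37.4
```

>>> send_rows(linear=[[0,-0.0007,0.0024]], twist=[[0,0,0]], gripper=[8])

```text
time: 25.48
ee_pos: [0.4716, 0.0896, 0.1219]
tcp_rot: [179.9, -0.0, 97.1]
wrist_force: [-1.9, -0.6, 12.0]
opening: 0.015
grasp_force: 37.6
```

>>> send_rows(linear=[[0,-0.0006,0.0024]], twist=[[0,0,0]], gripper=[8])

```text
time: 25.6
ee_pos: [0.471, 0.0895, 0.1197]
tcp_rot: [179.9, -0.0, 97.1]
wrist_force: [-1.1, -0.6, 12.7]
opening: 0.0148
grasp_force: 37.8
```

>>> send_rows(linear=[[0,-0.0006,0.0025]], twist=[[0,0,0]], gripper=[8])

```text
time: 25.72
ee_pos: [0.4703, 0.0895, 0.1173]
tcp_rot: [179.9, -0.0, 97.1]
wrist_force: [-3.2, -0.9, 15.5]
opening: 0.0153
grasp_force: 38.1
```

>>> send_rows(linear=[[0,-0.0003,0.0013],[0,0,0]], twist=[[0,0,0],[0,0,0]], gripper=[8,8])

```text
time: 25.98
ee_pos: [0.47, 0.0894, 0.1159]
tcp_rot: [179.9, -0.0, 97.1]
wrist_force: [-2.7, -0.8, 11.8]
opening: 0.0148
grasp_force: 38.0
```

>>> send_rows(linear=[[0,0,0],[0,0,0],[0,0,0]], twist=[[0,0,0],[0,0,0],[0,0,0]], gripper=[50,50,50])

```text
time: 26.35
ee_pos: [0.4693, 0.0893, 0.114]
tcp_rot: [-179.9, 0.0, 97.1]
wrist_force: [0.4, 0.1, 0.4]
opening: 0.0428
grasp_force: 0.0
```

>>> send_rows(linear=[[0,0,-0.03],[0,0,-0.06],[0,0,-0.06],[0,0,-0.03],[0,0,0],[0,0,0]], twist=[[0,0,0],[0,0,0],[0,0,0],[0,0,0],[0,0,0],[0,0,0]], gripper=[50,50,50,50,50,50])

```text
time: 27.1
ee_pos: [0.4694, 0.0893, 0.2932]
tcp_rot: [-179.9, 0.0, 97.1]
wrist_force: [-1.0, -0.9, 0.4]
opening: 0.0424
grasp_force: 0.0
```

```bash
python3 - <<'E'
from h import *
s=camera("side")[:,:,::-1];c=camera("scene")[:,:,::-1]
m=np.zeros((600,800,3),np.uint8)
m[:600,:500]=cv2.resize(s[170:290,255:355],(500,600),interpolation=cv2.INTER_CUBIC)
m[:300,500:]=cv2.resize(c[215:285,320:390],(300,300),interpolation=cv2.INTER_CUBIC)
m[300:,500:]=cv2.resize(c[190:320,285:415],(300,300),interpolation=cv2.INTER_CUBIC)
cv2.imwrite("pics/v_end.png",m)
P=[B0+BQ@np.array([x,y,.076]) for x,y in((-.056,-.101),(.056,-.101),(.056,.101),(-.056,.101))]
print((proj("side",P)*5-[255*5,170*5]).round(0).tolist())
for t in(0,.05,.1): print(t,(proj("side",[handle(t,64),handle(t,2)])*5-[1275,850]).round(0).tolist())
E
```

```text
[[233.0, 460.0], [482.0, 389.0], [282.0, 164.0], [57.0, 219.0]]
0 [[52.0, 108.0], [101.0, 171.0]]
0.05 [[54.0, 95.0], [103.0, 158.0]]
0.1 [[56.0, 83.0], [105.0, 145.0]]
```

View pics/v_end.png

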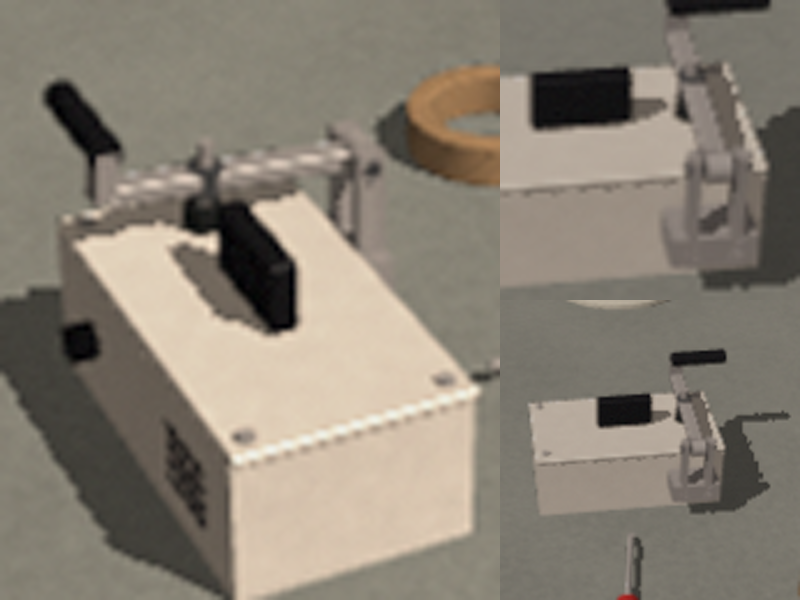

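>>> send_rows(linear=[[0,0,0.04],[0,0,0.05],[0,0,0.035],[0,0,0.015],[0,0,0.005],[0,0,0]], twist=[[0,0,0],[0,0,0],[0,0,0],[0,0,0],[0,0,0],[0,0,0]], gripper=[0,0,0,0,0,0])

```text
time: 27.95
ee_pos: [0.4697, 0.0893, 0.1504]
tcp_rot: [179.9, -0.0, 97.1]
wrist_force: [0.4, -0.2, -0.3]
opening: 0.0003
grasp_force: 0.0
```

>>> send_rows(linear=[[0,0,0.002],[0,0,0]], twist=[[0,0,0],[0,0,0]], gripper=[0,0])

```text
time: 28.2
ee_pos: [0.47, 0.0894, 0.1492]
tcp_rot: [179.9, -0.0, 97.1]
wrist_force: [-2.9, -0.8, 8.5]
opening: 0.0
grasp_force: 4.4
```

>>> send_rows(linear=[[0,0,0.0006],[0,0,0]], twist=[[0,0,0],[0,0,0]], gripper=[0,0])

```text
time: 28.45
ee_pos: [0.47, 0.0894, 0.149]
tcp_rot: [179.9, -0.0, 97.1]
wrist_force: [-4.3, -1.6, 13.3]
opening: 0.0003
grasp_force: 6.2
```

>>> send_rows(linear=[[0,0,0.0006],[0,0,0]], twist=[[0,0,0],[0,0,0]], gripper=[0,0])

```text
time: 28.7
ee_pos: [0.4699, 0.0894, 0.1486]
tcp_rot: [179.9, -0.0, 97.1]
wrist_force: [-6.3, -0.8, 14.1]
opening: 0.0003
grasp_force: 7.0
```

>>> send_rows(linear=[[0,0,-0.01],[0,0,-0.05],[0,0,-0.06],[0,0,-0.03],[0,0,0],[0,0,0]], twist=[[0,0,0],[0,0,0],[0,0,0],[0,0,0],[0,0,0],[0,0,0]], gripper=[0,0,0,0,0,0])

```text
time: 29.45
ee_pos: [0.4696, 0.0893, 0.2956]
tcp_rot: [-180.0, 0.0, 97.1]
wrist_force: [0.6, 0.3, -0.8]
opening: 0.0
grasp_force: 0.0
```

```bash
python3 -c "
from workcell import ticket
print(ticket.job_done())"
```

```text
the job is handed in; nothing more can be done
None
```

Job handed in at about 29 s of the 72 s: the pack is in its seat, the lid lies flush, and the clamp lever is down and holding on the lid (my estimate is about 8 N or more at the foot, worked out from the handle force); the tape, screwdriver and jar were not touched.

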